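# Clamp an amber specimen slide in the slide holder

### The job

Load the specimen slide for inspection: draw the slide holder's sprung curved arm back until it stays open by itself and let go of it, then lay the slide flat on the holder's deck, snug against both fixed edges, and let go. Finally bring the arm back so that it springs onto the slide's free corner and clamps it against the edges; leave everything else on the table where it is.

Things in the scene. Friction and masses are not known exactly. Their poses are not given: they have to be found in the camera images.
- seat (a point): Slide holder: a fixed grey metal deck 100 x 168 mm, top 18 mm above the table. This point lies on the deck's top where the centre of the slide's underside belongs, the slide's long side along y. Axes: x to the rear fixed edge, y to the left fixed edge, z up. The seated slide's free corner, which the arm presses, is at x = -23, y = -38 mm.
- rear_edge (a point): Rear fixed edge: an aluminium bar 10 mm wide along the seat's y axis, 7 mm above the deck. This point is the middle of its inner face at deck level (x = +23, y = +4 mm from the seat, bar from y = -40 to +48 mm); same axes as the seat.
- left_edge (a point): Left fixed edge: an aluminium bar 10 mm wide along the seat's x axis, 7 mm above the deck. This point is the middle of its inner face at deck level (x = +3, y = +38 mm from the seat, bar from x = -17 to +23 mm); same axes as the seat.
- clip_pivot (a point): Pivot of the curved steel arm, on the deck's top, at x = +37, y = -98 mm from the seat point in the seat's axes. The arm turns about the vertical through it.
- clip (a joint): Angle of the curved arm (bent 8 mm steel rod lying 0 to 9 mm above the deck), rad: 0 shut on the empty seat, 0.75 fully open (counter-clockwise from above). An over-centre spring pushes it shut below 0.45 and open above 0.45; it then stays at 0.75. About 3.5 N at the post starts it open, about 2.6 N starts it shut. Clamped on a seated slide it reads about 0.13.
- clip_post (a point): Upright round knurled post at the free end of the curved arm, 12 mm in diameter, for moving the arm. This point is on its axis, 48 mm above the table; the post's top is 59 mm above the table. It is 129 mm from the pivot's axis.
- slide_mid (a point): Specimen slide (loose, about 90 g): dark smooth steel plate 46 x 76 x 8 mm (x, y, z) with a wooden block in its middle, 30 mm along x, 24 mm along y, 8 to 44 mm above the underside, and an amber lump 8 mm high on the block. This point is the middle of the block, 26 mm above the underside. Grip the block, fingertips clear above the plate. Either way round will do in the holder.
- tin: Flat grey hinged tin 91 x 130 x 28 mm, a bystander; origin at the centre of its underside.
- pin_stand: Round cork stand with upright needles, 40 mm across, 46 mm high, a bystander; origin at the centre of its underside.
- brush: Wooden dust brush 163 mm long, lying, a bystander; origin at the centre of its underside.
- tweezer: Steel tweezers 128 mm long, lying, a bystander; origin at the centre of its underside.

How it is judged (in metres and radians):
On the way, in this order (a step that is already met when the one before it is completed fails the run):
1. the curved arm is drawn back and stays fully open, let go (value of joint clip above 0.68 rad and contact force between the fingers and anything else below 0.2 N), for 0.2 s.
2. with the arm open, the slide lies flat on the deck, at the fixed edges (within 5 mm of each), let go (value of joint clip above 0.6 rad and x of slide_mid in the frame of seat between -0.005 and 0.003 m and y of slide_mid in the frame of seat between -0.005 and 0.003 m and z of slide_mid in the frame of seat below 0.0285 m and contact force between the fingers and anything else below 0.2 N), for 0.2 s.
At the end, for the whole second after the job is handed in: The slide lies flat on the deck (within 0.06 rad, 2.5 mm in height), within 3 mm of home against both fixed edges and square to them within 0.06 rad, and the arm is at rest, sprung against its free corner (joint between 0.10 and 0.20 rad) (value of joint clip between 0.1 and 0.2 rad and x of slide_mid in the frame of seat between -0.003 and 0.003 m and y of slide_mid in the frame of seat between -0.003 and 0.003 m and z of slide_mid in the frame of seat between 0.0235 and 0.0285 m and angle between the y axis of slide_mid and the y axis of seat, either way round below 0.06 rad and angle between slide_mid's own z axis and vertical below 0.06 rad and velocity of joint clip between -0.05 and 0.05 rad/s); the robot touches nothing.
It fails at once if a bystander (tin, needle stand, brush, tweezers) is moved more than 30 mm (distance of any of tin, pin_stand, brush, tweezer from where it was at the start of the episode above 0.03 m).
It also fails if it takes over 67 s, if anything falls off the work surface, if the arm or the gripper's body presses on something with over 40 N, if the wrist force passes 120 N, or if a joint passes its speed limit or range.

### The arm

A 6-joint arm with a two-finger parallel gripper is mounted at the origin on a cart in front of the work surface, level with it; the furniture and walls round the work are solid. World frame = base frame: x ahead of the robot, y to its left, z up, the work surface at z = 0. Lengths are in m, angles in degrees, forces in N, time in s.
With the tool pointing down it reaches from about 0.375 to 0.9 m from the base axis. Payload 3.1 kg.
Tool frame: the origin (TCP) lies at the very end of the fingers, on their centre line; the grasp point (between the pads) lies 19 mm behind it; z points along the fingers, y is the direction in which the jaws open and shut (so a half turn about z gives the same grasp; the last joint's range is limited). The gripper opens to 87 mm and grips with 3 to 60 N. Pads are 19 mm wide; open, the fingers measure 117 mm over their backs; the gripper's body (75 mm by 190 mm) begins 51 mm behind the grasp point.
Start: joints at [63.684, 30.224, 82.088, -0, 67.689, -10.227], TCP at [0.173, 0.601, 0.223] pointing down, gripper open.
Joint ranges: [-176.69, 176.69], [-43.24, 126.21], [12.49, 139.97], [-82, 262], [0, 151.66], [-163.58, 163.58]. Speed limits (degrees/s): [159.86, 159.86, 180, 180, 180, 180].

### API

Orientations are given as a 3x3 rotation matrix whose columns are the frame's x, y, z axes.
In Python, from rig import read_state, capture, hand_in gives the robot as it stands. The module is installed in compiled form; this text tells all that it offers.
- The arm moves only by the tool move_arm, never from a script. Its arguments are lists of equal length, an entry for each row: "linear": the shift along the tool's x, y, z in cm, a list of three; "angular": the turn, a rotation vector about the tool's x, y, z in rad, a list of three; "fingers": the gripper command: -1 is fully open, 1 is shut, values between are in proportion. In form: {"linear": [[tx, ty, tz], ...], "angular": [[wx, wy, wz], ...], "fingers": [fingers, ...]}. A call has 1 to 12 rows; each row is the pose to reach, as a shift and turn from the pose measured when the call began, along the tool's axes at that moment; what a row does not reach only later rows make up. A row lasts 1/12 s, in which the tool goes at most 41.7 mm and 7.16 degrees, less where a joint would pass 70% of its speed; a pose out of reach is approached as far as the arm can. A call with a gripper value outside its range is refused whole. The fingers move at their own pace and stop on an object; the grip force is fixed at half the most. Time passes only in rows, so rows that repeat a pose let the fingers close. It gives the time, the measured TCP pose, the force and the opening at its end, in the units of the state.
- read_state(): the state, without advancing time (a new reading comes with each control period).
- capture(name): name is "scene" or "top"; returns a dict with "color" (480x640x3 uint8, red, green, blue), "fx", "fy", "cx", "cy" (pixels), "view" (4x4, takes a point from world to camera coordinates). Camera axes: x right, y down, z forward; pixel columns grow to the right and rows downward; lengths in m; the calibration is good to about 2 mm. A picture is of the moment at which its call begins. There is no depth.
- hand_in(): hands the job in, once; it reports no verdict.
The state is a dict: "time_s": time; "joint_positions": joint angles; "qvel": joint speeds; "tau": joint torques, N m; "position": TCP position; "tcp_rot": TCP orientation; "force": force on the tool from outside, world axes, zero at the start; "moment": the same for the moment, N m; "opening": opening from 0.0 (shut) to 1.0 (fully open).
Only numpy, scipy, OpenCV 4.12 (cv2) and the standard library are available. Lean on these libraries where they do the work, as an engineer would, in place of code of your own. Each camera call takes 0.05 s, during which the arm holds its last target. There are 200 camera calls.

## Working session

There is one attempt and no reset: what is moved stays moved. The work goes in short steps, Python scripts to look and compute and a tool call to move; the robot and the scene stay as the last step left them, time stands still between calls to the robot, and variables do not carry over. Pictures are saved under pics/ and viewed, about 8 in all and at most 12, crops included, and the job is handed in when it is done.

Besides the shell and the picture viewer there is one more tool, called as name(argument=value, ...) on one line, values as JSON. move_arm: Moves the arm, as the interface text tells. Its arguments: {"type":"object","properties":{"linear":{"type":"array"},"angular":{"type":"array"},"fingers":{"type":"array"}},"required":["linear","angular","fingers"]}

```bash
mkdir -p pics; python3 - <<'E'
from rig import *
import cv2,numpy as np
s=read_state();print(s)
for n in("scene","top"):
    c=capture(n);cv2.imwrite(f"pics/{n}0.png",c["color"][:,:,::-1]);print(n,c["fx"],c["fy"],c["cx"],c["cy"],np.round(c["view"],4).tolist())
E
```

```text
{'time_s': 0.0, 'joint_positions': array([ 6.36842102e+01,  3.02776206e+01,  8.21557735e+01, -1.01050493e-03,
        6.76877191e+01, -1.02284568e+01]), 'qvel': array([ 0.08454447, -0.04504297,  0.04758749, -0.06473717, -0.04217829,
        0.00159335]), 'tau': array([ 2.28512454e-04, -4.40047252e+01, -1.76592779e+01,  6.33102749e-02,
        5.83349273e-02, -1.72621135e-04]), 'position': array([0.1728536 , 0.5998734 , 0.22158945]), 'tcp_rot': array([[-9.60842134e-01,  2.77094826e-01, -9.22471482e-04],
       [ 2.77096129e-01,  9.60840319e-01, -1.90198957e-03],
       [ 3.59316325e-04, -2.08312499e-03, -9.99997766e-01]]), 'force': array([ 0.99855571, -0.16521758,  0.81638876]), 'moment': array([0.0292341 , 0.05399349, 0.03885586]), 'opening': 1.0023761934560202}
scene 486.98853012076455 486.98853012076455 321.50653442097047 235.44725583573992 [[-0.9016, -0.4324, -0.0131, 0.4767], [-0.316, 0.679, -0.6626, 0.2134], [0.2954, -0.5932, -0.7489, 0.7695], [0.0, 0.0, 0.0, 1.0]]
top 558.161314732712 558.161314732712 319.79828352026453 232.31718839587717 [[0.0231, -0.9997, -0.0061, -0.007], [-0.9951, -0.0224, -0.0967, 0.5267], [0.0965, 0.0083, -0.9953, 1.1998], [0.0, 0.0, 0.0, 1.0]]
```

View pics/scene0.png

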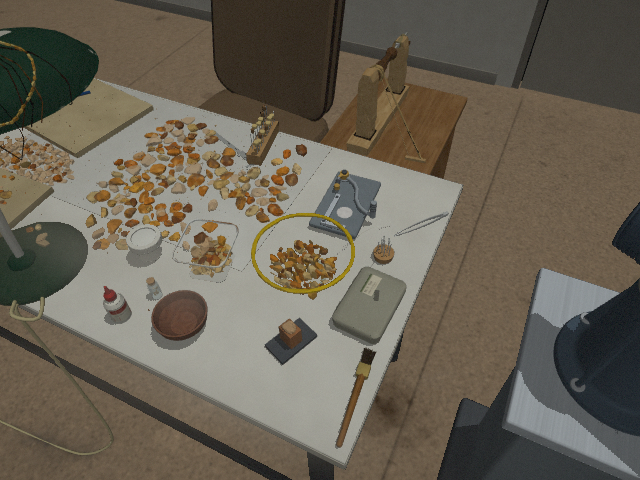

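View pics/top0.png

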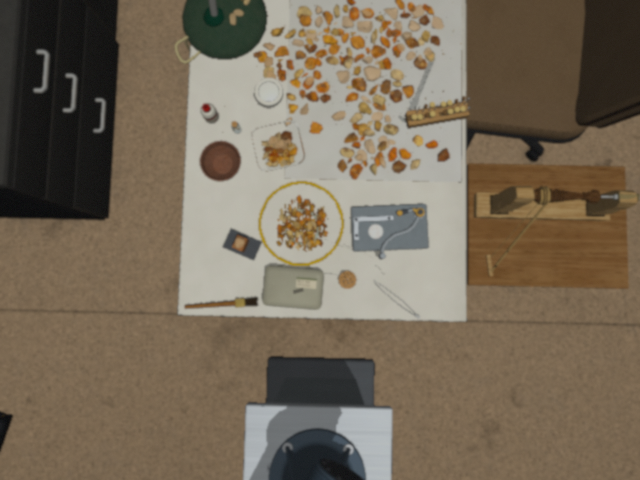

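Scene: holder with curved arm at (345,205), slide at (290,340). Top: holder about (390,228), slide (241,243), tin (293,286), stand (347,279), tweezers (397,298). Next I'll enlarge the relevant parts.

```bash
python3 - <<'E'
import cv2,numpy as np
t=cv2.imread("pics/top0.png");s=cv2.imread("pics/scene0.png")
a=cv2.resize(t[195:265,345:445],(800,560),interpolation=cv2.INTER_CUBIC)
cv2.imwrite("pics/c1.png",a)
b=cv2.resize(s[165:245,300:400],(500,400),interpolation=cv2.INTER_CUBIC)
c=cv2.resize(t[223:263,216:266],(300,240),interpolation=cv2.INTER_CUBIC)
d=cv2.resize(s[310:370,255:325],(300,257),interpolation=cv2.INTER_CUBIC)
o=np.zeros((500,800,3),np.uint8);o[:400,:500]=b;o[:240,500:]=c;o[240:497,500:]=d
cv2.imwrite("pics/c2.png",o)
E
```

```text
(no output)
```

View pics/c1.png

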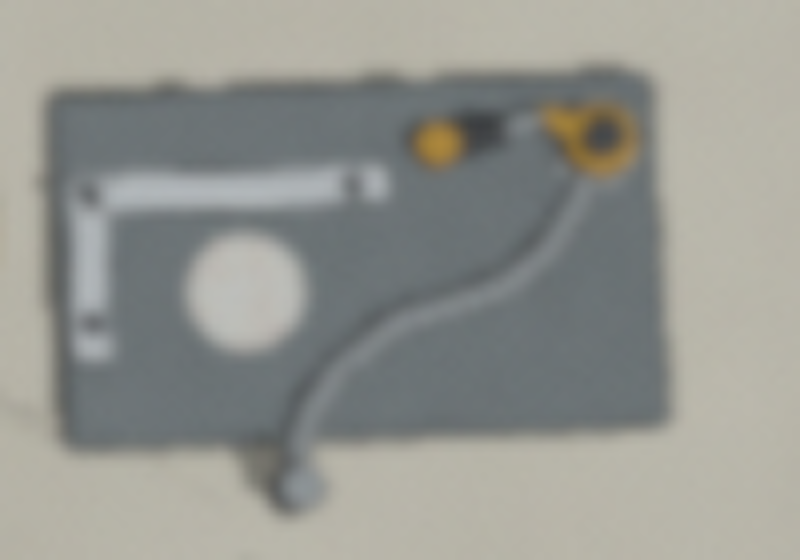

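View pics/c2.png

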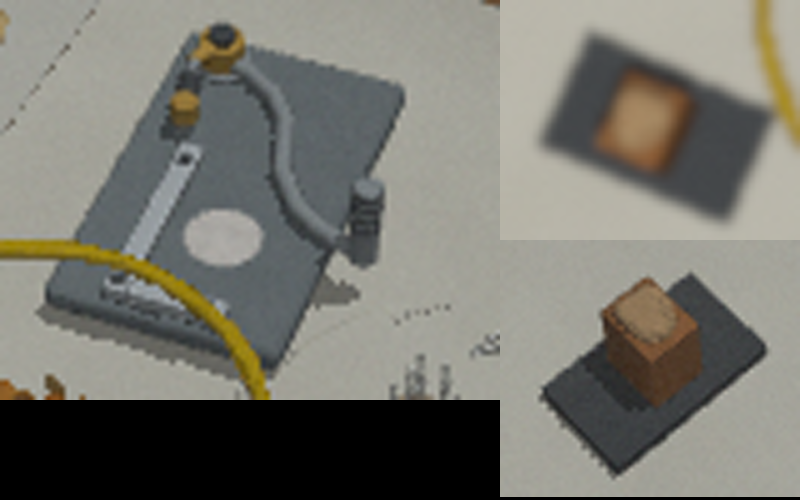

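```bash
cat > h.py <<'E'
import numpy as np,cv2
CAM={"scene":((486.98853,321.5065,235.4473),[[-0.9016,-0.4324,-0.0131,0.4767],[-0.316,0.679,-0.6626,0.2134],[0.2954,-0.5932,-0.7489,0.7695]]),
"top":((558.1613,319.7983,232.3172),[[0.0231,-0.9997,-0.0061,-0.007],[-0.9951,-0.0224,-0.0967,0.5267],[0.0965,0.0083,-0.9953,1.1998]])}
def ray(n,uv):
    (f,cx,cy),V=CAM[n];V=np.array(V);R,t=V[:,:3],V[:,3]
    return -R.T@t,R.T@np.array([(uv[0]-cx)/f,(uv[1]-cy)/f,1])
def onz(n,uv,z):
    o,d=ray(n,uv);return o+d*(z-o[2])/d[2]
def tri(a,b):
    o,d=ray("top",a);p,e=ray("scene",b)
    s=np.linalg.lstsq(np.c_[d,-e],p-o,rcond=None)[0]
    A,B=o+d*s[0],p+e*s[1];return (A+B)/2,np.linalg.norm(A-B)
def proj(n,X):
    (f,cx,cy),V=CAM[n];V=np.array(V);c=V[:,:3]@X+V[:,3];return c[:2]/c[2]*f+[cx,cy]
def rigid(P,Q): # Q=R P+t, 2D
    P,Q=np.array(P),np.array(Q);p,q=P-P.mean(0),Q-Q.mean(0)
    a=np.arctan2((p[:,0]*q[:,1]-p[:,1]*q[:,0]).sum(),(p*q).sum())
    R=np.array([[np.cos(a),-np.sin(a)],[np.sin(a),np.cos(a)]]);t=Q.mean(0)-R@P.mean(0)
    return a,R,t,Q-(P@R.T+t)
E
python3 - <<'E'
from h import *
np.set_printoptions(precision=4,suppress=True)
cr=lambda u,v,k,x,y:((u+.5)/k-.5+x,(v+.5)/k-.5+y)
P=[(23,-40),(-17,38),(23,38),(33,-40),(33,48),(-17,48)]
U=[(388,202),(112,360),(108,210),(388,165),(70,178),(75,362)]
Q=[onz("top",cr(*u,8,345,195),.025)[:2] for u in U]
a,R,t,r=rigid(np.array(P)/1e3,Q);print("seat",np.degrees(a),t,r*1e3)
D=[onz("top",cr(*u,8,345,195),.018)[:2] for u in[(48,92),(655,75),(668,425),(65,447)]]
D=np.array(D);print("deck in seat frame\n",(D-t)@R*1e3,"yaw",np.degrees(np.arctan2(*( -(D[1]-D[0])[0:1],) ,-(D[1]-D[0])[1])) if 0 else (D[1]-D[0],D[2]-D[3]))
print("pivot pred",t+R@[.037,-.098],"img",onz("top",cr(603,135,8,345,195),.035))
print("post top",onz("top",cr(302,483,8,345,195),.059),tri(cr(302,483,8,345,195),cr(369,187,5,300,165)))
# slide
top=cv2.imread("pics/top0.png");sc=cv2.imread("pics/scene0.png")
for n,im,(x0,y0,x1,y1) in(("top",top,(216,223,262,263)),("scene",sc,(255,310,325,370))):
    c=im[y0:y1,x0:x1].astype(int);m=(((c.max(2)<110)|(c[:,:,2]-c[:,:,0]>45))).astype(np.uint8)
    k=max(cv2.findContours(m,0,2)[0],key=cv2.contourArea)
    b=cv2.boxPoints(cv2.minAreaRect(k))+[x0,y0];print(n,b)
    if n=="top":
        W=np.array([onz("top",p,.008)[:2] for p in b]);print(W,W.mean(0),np.linalg.norm(np.diff(W,axis=0),axis=1),np.degrees(np.arctan2(*(np.diff(W,axis=0).T[::-1]))))
print("slide blocktop", tri(cr(645,118-0,6,216-500/6,223),cr(648,310,300/70,255-500/(300/70),310-240/(300/70))))
# ring: left/right ends by yellow mask
for n,im,x in(("top",top,(250,170,350,275)),("scene",sc,(240,200,365,300))):
    c=im[x[1]:x[3],x[0]:x[2]];h=cv2.cvtColor(c,cv2.COLOR_BGR2HSV);m=cv2.inRange(h,(22,150,110),(32,255,255))
    k=np.vstack(cv2.findContours(m,0,2)[0]);e=cv2.fitEllipse(cv2.convexHull(k));print(n,e[0][0]+x[0],e[0][1]+x[1],e[1])
    globals()[n+"c"]=(e[0][0]+x[0],e[0][1]+x[1])
print("ring",tri(topc,scenec))
E
```

```text
seat 3.5293339919998683 [ 0.5326 -0.1174] [[ 0.0054  0.4785]
 [-0.5617  0.195 ]
 [ 0.8713 -0.4901]
 [ 0.2745 -0.0303]
 [ 0.1355 -0.4916]
 [-0.725   0.3384]]
deck in seat frame
 [[  58.2052   52.116 ]
 [  56.3355 -116.1294]
 [ -40.8605 -114.1645]
 [ -40.4694   51.7634]] yaw (array([ 0.0085, -0.168 ]), array([ 0.0098, -0.1656]))
pivot pred [ 0.5756 -0.2129] img [ 0.5765 -0.2126  0.035 ]
post top [ 0.4782 -0.1292  0.059 ] (array([ 0.4783, -0.1291,  0.0593]), np.float64(0.00017341581941434836))
top [[222.5646 246.3927]
 [230.266  228.1895]
 [260.8984 241.1493]
 [253.197  259.3526]]
[[0.4921 0.2206]
 [0.5332 0.205 ]
 [0.5058 0.1357]
 [0.4649 0.1514]] [0.499  0.1782] [0.0439 0.0746 0.0438] [ -20.7624 -111.596   158.938 ]
scene [[259.8197 341.9836]
 [296.9016 311.082 ]
 [317.5574 335.8689]
 [280.4754 366.7705]]
slide blocktop (array([0.4998, 0.177 , 0.0471]), np.float64(0.0011353272798514302))
top 300.6276321411133 223.2223014831543 (82.77945709228516, 83.22997283935547)
scene 302.78385162353516 252.67211532592773 (80.7052993774414, 103.73165893554688)
ring (array([0.5417, 0.046 , 0.0652]), np.float64(0.0006818245847598643))
```

```bash
cat >> h.py <<'E'
from scipy.spatial.transform import Rotation as Ro
def go(*T): # targets (x,y,z,yaw of jaw axis deg): prints shift cm, rotvec
    from rig import read_state
    s=read_state();R=s["tcp_rot"];p=s["position"]
    print("t",round(s["time_s"],2),"pos",np.round(p,4),"yaw",np.round(np.degrees(np.arctan2(R[1,1],R[0,1])),1),"F",np.round(s["force"],1),"op",round(s["opening"],3))
    for x,y,z,w in T:
        w=np.radians(w);Y=np.array([np.cos(w),np.sin(w),0]);Z=np.array([0,0,-1.]);G=np.c_[np.cross(Y,Z),Y,Z]
        print(np.round(R.T@(np.array([x,y,z])-p)*100,2).tolist(),np.round(Ro.from_matrix(R.T@G).as_rotvec(),3).tolist())
E
python3 -c "
from h import *
go((.42,.22,.2,60),(.478,-.129,.15,49.3),(.478,-.129,.038,49.3))"
```

```text
t 0.1 pos [0.1729 0.5999 0.2217] yaw 73.9 F [-0.4 -0.9 -0.6] op 1.0
[-34.27, -29.66, 2.21] [-0.002, -0.0, 0.243]
[-49.52, -61.57, 7.27] [-0.002, 0.0, 0.43]
[-49.52, -61.55, 18.47] [-0.002, 0.0, 0.43]
```

move_arm(linear=[[-34.3,-29.7,2.2],[-34.3,-29.7,2.2],[-34.3,-29.7,2.2],[-34.3,-29.7,2.2],[-34.3,-29.7,2.2],[-34.3,-29.7,2.2],[-34.3,-29.7,2.2],[-34.3,-29.7,2.2],[-34.3,-29.7,2.2],[-34.3,-29.7,2.2],[-34.3,-29.7,2.2],[-49.5,-61.6,7.3]], angular=[[0,0,0.24],[0,0,0.24],[0,0,0.24],[0,0,0.24],[0,0,0.24],[0,0,0.24],[0,0,0.24],[0,0,0.24],[0,0,0.24],[0,0,0.24],[0,0,0.24],[0,0,0.43]], fingers=[0,0,0,0,0,0,0,0,0,0,0,0])

```text
time_s: 1.1
position: [0.4312, 0.1776, 0.1949]
tcp_rot: [[-0.797, 0.603, 0.005], [0.603, 0.797, -0.001], [-0.005, 0.003, -1.0]]
force: [1.1, -0.5, 0.4]
opening: 0.501
```

```bash
python3 -c "
from h import *
go((.478,-.129,.12,49.3),(.478,-.129,.038,49.3))"
```

```text
t 1.1 pos [0.4312 0.1776 0.1949] yaw 52.9 F [ 1.1 -0.5  0.4] op 0.501
[-22.2, -21.65, 7.53] [0.003, 0.005, 0.063]
[-22.16, -21.67, 15.73] [0.003, 0.005, 0.063]
```

move_arm(linear=[[-22.2,-21.6,7.5],[-22.2,-21.6,7.5],[-22.2,-21.6,7.5],[-22.2,-21.6,7.5],[-22.2,-21.6,7.5],[-22.2,-21.6,7.5],[-22.2,-21.6,7.5],[-22.2,-21.6,7.5],[-22.2,-21.6,7.5],[-22.2,-21.6,7.5],[-22.2,-21.6,7.5],[-22.2,-21.6,7.5]], angular=[[0,0,0.06],[0,0,0.06],[0,0,0.06],[0,0,0.06],[0,0,0.06],[0,0,0.06],[0,0,0.06],[0,0,0.06],[0,0,0.06],[0,0,0.06],[0,0,0.06],[0,0,0.06]], fingers=[0,0,0,0,0,0,0,0,0,0,0,0])

```text
time_s: 2.1
position: [0.4776, -0.1272, 0.1204]
tcp_rot: [[-0.761, 0.649, 0.004], [0.649, 0.761, 0.0], [-0.003, 0.003, -1.0]]
force: [0.4, -0.9, 0.4]
opening: 0.501
```

```bash
python3 -c "
from h import *
from rig import capture
go((.478,-.129,.038,49.3))
c=capture('scene')['color'][:,:,::-1]
cv2.imwrite('pics/s1.png',cv2.resize(c[120:270,270:430],(640,600),interpolation=cv2.INTER_CUBIC))"
```

```text
t 2.1 pos [ 0.4776 -0.1272  0.1204] yaw 49.5 F [ 0.4 -0.9  0.4] op 0.501
[-0.12, -0.14, 8.24] [0.003, 0.003, 0.004]
```

View pics/s1.png

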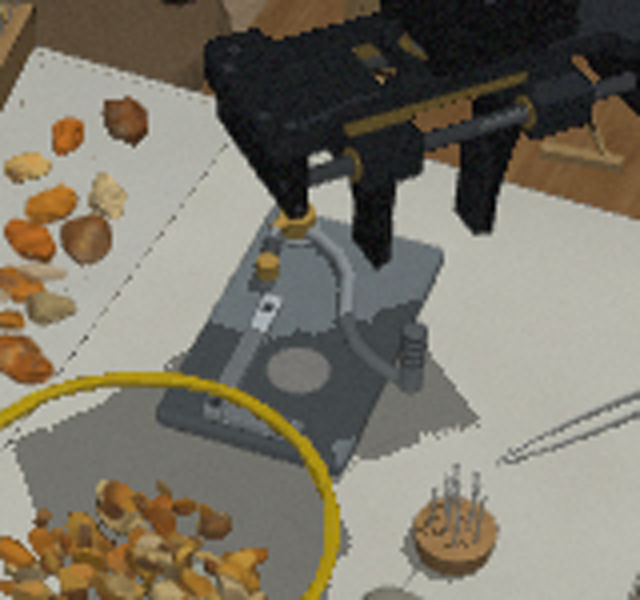

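The fingertips (crop 378,262 and 478,230) straddle the post (412,340) in plan, with the arm still shut. I'll lower and grip.

move_arm(linear=[[-0.1,-0.1,3],[-0.1,-0.1,6],[-0.1,-0.1,8.2],[-0.1,-0.1,8.2],[-0.1,-0.1,8.2],[-0.1,-0.1,8.2],[-0.1,-0.1,8.2],[-0.1,-0.1,8.2],[-0.1,-0.1,8.2],[-0.1,-0.1,8.2]], angular=[[0,0,0],[0,0,0],[0,0,0],[0,0,0],[0,0,0],[0,0,0],[0,0,0],[0,0,0],[0,0,0],[0,0,0]], fingers=[0,0,0,0,1,1,1,1,1,1])

```text
time_s: 2.98
position: [0.4785, -0.1291, 0.0394]
tcp_rot: [[-0.762, 0.648, 0.006], [0.648, 0.762, -0.002], [-0.005, 0.002, -1.0]]
force: [-7.6, -10.7, 2.9]
opening: 0.132
```

```bash
python3 -c "
from h import *
P=np.array([.5756,-.2129])
T=[]
for d in (.07,.14,.21,.28,.35,.42,.49,.56,.63,.70):
    a=np.radians(139.3)+d;p=P+.1284*np.array([np.cos(a),np.sin(a)]);T.append((*p,.038,np.degrees(a)-90))
go(*T)"
```

```text
t 2.98 pos [ 0.4785 -0.1291  0.0394] yaw 49.6 F [ -7.6 -10.7   2.9] op 0.132
[-0.02, -0.92, 0.14] [0.002, 0.005, -0.065]
[-0.1, -1.81, 0.14] [0.002, 0.005, -0.135]
[-0.26, -2.7, 0.14] [0.002, 0.006, -0.205]
[-0.47, -3.57, 0.14] [0.002, 0.006, -0.275]
[-0.74, -4.43, 0.13] [0.002, 0.006, -0.345]
[-1.08, -5.26, 0.13] [0.001, 0.006, -0.415]
[-1.47, -6.07, 0.13] [0.001, 0.006, -0.485]
[-1.91, -6.85, 0.14] [0.001, 0.006, -0.555]
[-2.41, -7.6, 0.14] [0.001, 0.006, -0.625]
[-2.96, -8.31, 0.14] [0.001, 0.006, -0.695]
```

move_arm(linear=[[0,-0.9,0],[-0.1,-1.8,0],[-0.26,-2.7,0],[-0.47,-3.57,0],[-0.74,-4.43,0],[-1.08,-5.26,0],[-1.47,-6.07,0],[-1.91,-6.85,0],[-2.41,-7.6,0],[-2.96,-8.31,0],[-2.96,-8.31,0],[-2.96,-8.31,0]], angular=[[0,0,-0.065],[0,0,-0.135],[0,0,-0.205],[0,0,-0.275],[0,0,-0.345],[0,0,-0.415],[0,0,-0.485],[0,0,-0.555],[0,0,-0.625],[0,0,-0.695],[0,0,-0.695],[0,0,-0.695]], fingers=[1,1,1,1,1,1,1,1,1,1,1,1])

```text
time_s: 3.98
position: [0.4479, -0.2126, 0.0395]
tcp_rot: [[-1.0, 0.013, 0.007], [0.013, 1.0, -0.003], [-0.008, -0.003, -1.0]]
force: [1.8, -1.8, -2.1]
opening: 0.129
```

```bash
python3 -c "
from h import *
go((.449,-.213,.14,90))"
```

```text
t 3.98 pos [ 0.4479 -0.2126  0.0395] yaw 89.3 F [ 1.8 -1.8 -2.1] op 0.129
[-0.19, -0.07, -10.05] [-0.003, 0.008, -0.013]
```

move_arm(linear=[[0,0,0],[0,0,0],[0,0,0],[0,0,0],[0,0,-3],[0,0,-7],[0,0,-11],[0,0,-14],[0,0,-14],[0,0,-14],[0,0,-14],[0,0,-14]], angular=[[0,0,0],[0,0,0],[0,0,0],[0,0,0],[0,0,0],[0,0,0],[0,0,0],[0,0,0],[0,0,0],[0,0,0],[0,0,0],[0,0,0]], fingers=[0,0,0,0,0,0,0,0,0,0,0,0])

```text
time_s: 4.98
position: [0.4456, -0.2109, 0.1781]
tcp_rot: [[-1.0, 0.013, 0.004], [0.013, 1.0, -0.0], [-0.004, -0.0, -1.0]]
force: [-0.0, 0.6, -0.3]
opening: 0.498
```

```bash
python3 -c "
from h import *
from rig import capture
c=capture('scene')['color'][:,:,::-1]
cv2.imwrite('pics/s2.png',cv2.resize(c[120:270,270:430],(640,600),interpolation=cv2.INTER_CUBIC))
go((.45,0,.17,75),(.4995,.177,.10,68.5),(.4995,.177,.013,68.5))"
```

```text
t 5.03 pos [ 0.4456 -0.211   0.1779] yaw 89.3 F [-0.3 -1.  -0.4] op 0.499
[-0.16, 21.11, 0.79] [0.0, 0.004, 0.249]
[-4.85, 38.87, 7.8] [0.001, 0.004, 0.362]
[-4.82, 38.87, 16.5] [0.001, 0.004, 0.362]
```

View pics/s2.png

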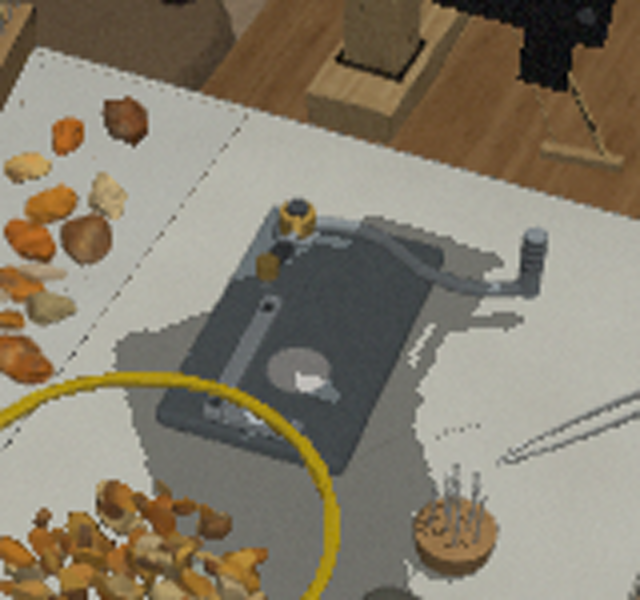

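Arm stays open (post top at crop 535,235); bystanders untouched. On to the slide.

move_arm(linear=[[-0.2,21.1,0.8],[-0.2,21.1,0.8],[-0.2,21.1,0.8],[-0.2,21.1,0.8],[-4.8,38.9,3],[-4.8,38.9,3],[-4.8,38.9,7.8],[-4.8,38.9,7.8],[-4.8,38.9,7.8],[-4.8,38.9,7.8],[-4.8,38.9,7.8],[-4.8,38.9,7.8]], angular=[[0,0,0.25],[0,0,0.25],[0,0,0.25],[0,0,0.25],[0,0,0.36],[0,0,0.36],[0,0,0.36],[0,0,0.36],[0,0,0.36],[0,0,0.36],[0,0,0.36],[0,0,0.36]], fingers=[0,0,0,0,0,0,0,0,0,0,0,0])

```text
time_s: 6.03
position: [0.4972, 0.179, 0.0974]
tcp_rot: [[-0.933, 0.36, -0.001], [0.36, 0.933, -0.001], [0.001, -0.001, -1.0]]
force: [0.6, -0.3, -0.0]
opening: 0.503
```

```bash
python3 -c "
from h import *
from rig import capture
c=capture('scene')['color'][:,:,::-1]
cv2.imwrite('pics/s3.png',cv2.resize(c[280:400,220:360],(700,600),interpolation=cv2.INTER_CUBIC))
p=onz('scene',(403.4,178.6),.059);a=np.arctan2(p[1]+.2129,p[0]-.5756);print(p,(a%6.2832)-np.radians(139.3))
go((.4995,.177,.013,68.5))"
```

```text
[ 0.44821951 -0.21771074  0.059     ] 0.7481124344001406
t 6.08 pos [0.4974 0.1776 0.0983] yaw 68.8 F [ 0.7 -0.3 -0.6] op 0.495
[-0.21, 0.03, 8.53] [-0.001, 0.0, 0.005]
```

View pics/s3.png

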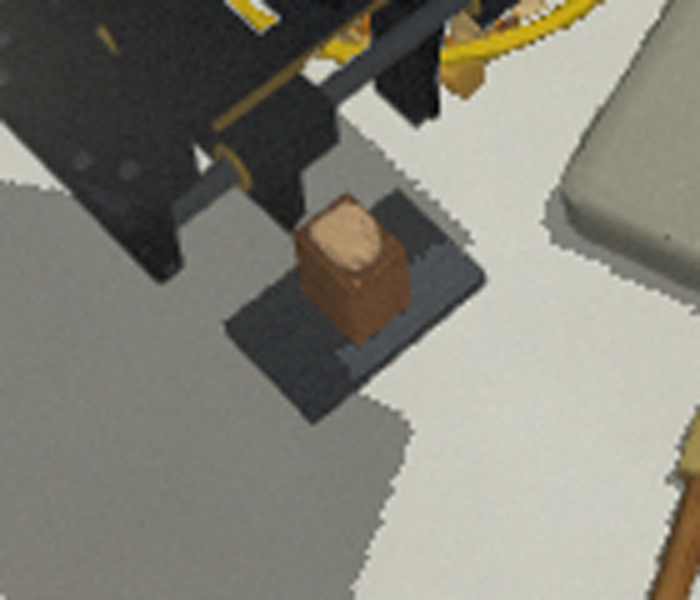

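Jaws line up with the plate's long axis, either side of the block (fingers at crop 298,230 and 425,125). Descend and grip.

move_arm(linear=[[-0.2,0,3],[-0.2,0,6],[-0.2,0,8.4],[-0.2,0,8.4],[-0.2,0,8.4],[-0.2,0,8.4],[-0.2,0,8.4],[-0.2,0,8.4],[-0.2,0,8.4],[-0.2,0,8.4],[-0.2,0,7.4],[-0.2,0,6.4]], angular=[[0,0,0],[0,0,0],[0,0,0],[0,0,0],[0,0,0],[0,0,0],[0,0,0],[0,0,0],[0,0,0],[0,0,0],[0,0,0],[0,0,0]], fingers=[0,0,0,0,1,1,1,1,1,1,1,1])

```text
time_s: 7.08
position: [0.4988, 0.1769, 0.035]
tcp_rot: [[-0.932, 0.362, -0.001], [0.362, 0.932, -0.001], [0.001, -0.002, -1.0]]
force: [0.1, 0.2, -1.5]
opening: 0.27
```

```bash
python3 -c "
from h import *
go((.48,.1,.17,80),(.525,-.12,.13,93.3))"
```

```text
t 7.08 pos [0.4988 0.1769 0.035 ] yaw 68.8 F [ 0.1  0.2 -1.5] op 0.27
[-1.02, -7.87, -13.49] [-0.002, -0.001, -0.196]
[-13.19, -26.74, -9.47] [-0.001, -0.001, -0.428]
```

move_arm(linear=[[0,0,-4],[0,0,-8],[0,0,-12],[-1,-7.9,-13.5],[-1,-7.9,-13.5],[-13.2,-26.7,-12],[-13.2,-26.7,-12],[-13.2,-26.7,-12],[-13.2,-26.7,-9.5],[-13.2,-26.7,-9.5],[-13.2,-26.7,-9.5],[-13.2,-26.7,-9.5]], angular=[[0,0,0],[0,0,0],[0,0,0],[0,0,-0.2],[0,0,-0.2],[0,0,-0.43],[0,0,-0.43],[0,0,-0.43],[0,0,-0.43],[0,0,-0.43],[0,0,-0.43],[0,0,-0.43]], fingers=[1,1,1,1,1,1,1,1,1,1,1,1])

```text
time_s: 8.08
position: [0.527, -0.1255, 0.13]
tcp_rot: [[-0.999, -0.055, 0.001], [-0.055, 0.998, -0.004], [-0.001, -0.004, -1.0]]
force: [0.8, -0.1, -0.8]
opening: 0.273
```

```bash
python3 -c "
from h import *
go((.529,-.121,.055,93.3),(.529,-.121,.036,93.3))"
```

```text
t 8.08 pos [ 0.527  -0.1255  0.13  ] yaw 93.1 F [ 0.8 -0.1 -0.8] op 0.273
[-0.21, 0.47, 7.5] [-0.004, 0.001, -0.003]
[-0.21, 0.48, 9.4] [-0.004, 0.001, -0.003]
```

move_arm(linear=[[-0.2,0.45,3],[-0.2,0.45,6],[-0.2,0.45,7.5],[-0.2,0.45,7.5],[-0.2,0.45,7.5]], angular=[[0,0,0],[0,0,0],[0,0,0],[0,0,0],[0,0,0]], fingers=[1,1,1,1,1])

```text
time_s: 8.5
position: [0.5282, -0.1204, 0.055]
tcp_rot: [[-0.998, -0.055, -0.0], [-0.055, 0.998, -0.003], [0.0, -0.003, -1.0]]
force: [0.3, -0.6, -0.9]
opening: 0.268
```

```bash
python3 -c "
from h import *
from rig import capture
c=capture('scene')['color'][:,:,::-1]
cv2.imwrite('pics/s4.png',cv2.resize(c[160:260,290:400],(660,600),interpolation=cv2.INTER_CUBIC))
go((.5288,-.1216,.036,93.3))"
```

```text
t 8.55 pos [ 0.5292 -0.1208  0.0559] yaw 93.2 F [ 1.   0.5 -0.9] op 0.271
[0.05, -0.07, 1.99] [-0.005, 0.002, -0.002]
```

View pics/s4.png

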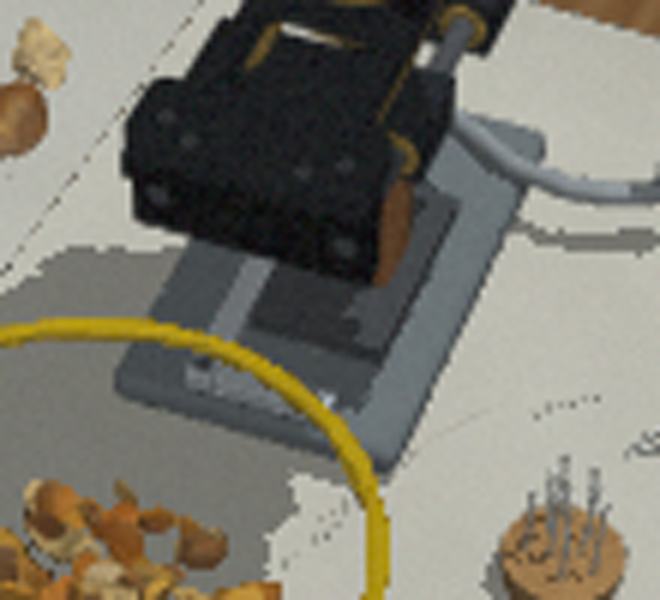

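Plate held level above the deck: corners at crop (245,328), (380,355), (460,207). Check their seat coordinates.

```bash
cat >> h.py <<'E'
S=np.array([.5326,-.1174]);A=np.radians(3.4);RS=np.array([[np.cos(A),-np.sin(A)],[np.sin(A),np.cos(A)]])
def seat(p): return np.round((np.array(p)[:2]-S)@RS*1e3,1)
def unseat(q): return S+RS@(np.array(q)/1e3)
E
python3 -c "
from h import *
for u,v,n in((245,328,'23,38'),(380,356,'-23,38'),(460,207,'-23,-38')): print(n,seat(onz('scene',((u+.5)/6-.5+290,(v+.5)/6-.5+160),.0495)))
for u,v,z,n in((345,408,.025,'-17,38..48'),(270,265,.025,'33..23,-40?'),(388,470,.018,'deck -41,52')): print(n,seat(onz('scene',((u+.5)/6-.5+290,(v+.5)/6-.5+160),z)))
print(seat((.5292,-.1208)))
go((*unseat((-3.5,-4)),.037,93.4))
"
```

```text
23,38 [14.  43.8]
-23,38 [-30.4  39.6]
-23,-38 [-32.1 -34.4]
-17,38..48 [-20.7  43.4]
33..23,-40? [25.6 -8.8]
deck -41,52 [-40.8  57.6]
[-3.6 -3.2]
t 8.55 pos [ 0.5292 -0.1208  0.0559] yaw 93.2 F [ 1.   0.5 -0.9] op 0.271
[-0.01, -0.07, 1.89] [-0.005, 0.002, -0.004]
```

```bash
python3 -c "
from h import *
for u,v,n in((245,328,'23,38'),(380,358,'-23,38'),(460,207,'-23,-38')): print(n,seat(onz('scene',((u+.5)/6-.5+290,(v+.5)/6-.5+160),.0415)))
for u,v,z,n in((333,412,.018,'-17,38..48'),(388,472,.004,'deck -41,52')): print(n,seat(onz('scene',((u+.5)/6-.5+290,(v+.5)/6-.5+160),z)))
"
```

```text
23,38 [16.8 36.7]
-23,38 [-28.4  33.2]
-23,-38 [-29.8 -42.5]
-17,38..48 [-15.6  40.5]
deck -41,52 [-37.4  46.7]
```

move_arm(linear=[[0,0,1.0],[0,0,1.9],[0,0,1.9],[0,0,2.1],[0,0,2.2],[0,0,2.2]], angular=[[0,0,0],[0,0,0],[0,0,0],[0,0,0],[0,0,0],[0,0,0]], fingers=[1,1,1,1,1,1])

```text
time_s: 9.05
position: [0.5293, -0.1209, 0.0342]
tcp_rot: [[-0.998, -0.055, 0.002], [-0.055, 0.998, -0.004], [-0.002, -0.005, -1.0]]
force: [-0.3, 0.4, -1.2]
opening: 0.274
```

```bash
python3 -c "
from h import *
go()"
```

```text
t 9.05 pos [ 0.5293 -0.1209  0.0342] yaw 93.2 F [-0.3  0.4 -1.2] op 0.274
```

move_arm(linear=[[0,0.2,0.1],[0,0.3,0.1],[0,0.35,0.1],[0,0.4,0.1],[0,0.4,0.1]], angular=[[0,0,0],[0,0,0],[0,0,0],[0,0,0],[0,0,0]], fingers=[1,1,1,1,1])

```text
time_s: 9.47
position: [0.5305, -0.1179, 0.0342]
tcp_rot: [[-0.998, -0.055, 0.005], [-0.055, 0.998, -0.006], [-0.005, -0.007, -1.0]]
force: [0.5, -2.5, 6.1]
opening: 0.271
```

move_arm(linear=[[-0.2,0.05,0],[-0.3,0.1,0],[-0.4,0.1,0],[-0.5,0.1,0],[-0.5,0.1,0]], angular=[[0,0,0],[0,0,0],[0,0,0],[0,0,0],[0,0,0]], fingers=[1,1,1,1,1])

```text
time_s: 9.88
position: [0.535, -0.1162, 0.0342]
tcp_rot: [[-0.998, -0.056, 0.004], [-0.056, 0.998, -0.006], [-0.004, -0.006, -1.0]]
force: [-1.5, -0.2, 3.3]
opening: 0.277
```

```bash
python3 -c "
from h import *
go();from rig import read_state
print(seat(read_state()['position']))"
```

```text
t 9.88 pos [ 0.535  -0.1162  0.0342] yaw 93.2 F [-1.5 -0.2  3.3] op 0.277
[2.5 1. ]
```

move_arm(linear=[[-0.1,0.1,0],[-0.2,0.2,0],[-0.3,0.3,0],[-0.3,0.3,0],[-0.3,0.3,0]], angular=[[0,0,0],[0,0,0],[0,0,0],[0,0,0],[0,0,0]], fingers=[1,1,1,1,1])

```text
time_s: 10.3
position: [0.5358, -0.1158, 0.0344]
tcp_rot: [[-0.998, -0.059, 0.0], [-0.059, 0.998, -0.01], [0.0, -0.01, -1.0]]
force: [-8.5, -12.2, 5.5]
opening: 0.272
```

```bash
python3 -c "
from h import *
go();from rig import read_state
print(seat(read_state()['position']))"
```

```text
t 10.3 pos [ 0.5358 -0.1158  0.0344] yaw 93.4 F [ -8.5 -12.2   5.5] op 0.272
[3.3 1.4]
```

Firm contact with both edges (−8.5, −12 N). Relax and release.

move_arm(linear=[[0,0,0],[0,0,0],[0,0,0],[0,0,0],[0,0,0],[0,0,0],[0,0,-2],[0,0,-5],[0,0,-9],[0,0,-12],[0,0,-12],[0,0,-12]], angular=[[0,0,0],[0,0,0],[0,0,0],[0,0,0],[0,0,0],[0,0,0],[0,0,0],[0,0,0],[0,0,0],[0,0,0],[0,0,0],[0,0,0]], fingers=[1,0.1,0.1,0.1,0.1,0.1,0.1,0.1,0.1,0.1,0.1,0.1])

```text
time_s: 11.3
position: [0.5371, -0.1149, 0.1563]
tcp_rot: [[-0.998, -0.06, 0.005], [-0.06, 0.998, -0.011], [-0.004, -0.012, -1.0]]
force: [-1.1, -0.2, 0.0]
opening: 0.451
```

```bash
python3 -c "
from h import *
go((.449,-.217,.15,92.2))"
```

```text
t 11.3 pos [ 0.5371 -0.1149  0.1563] yaw 93.4 F [-1.1 -0.2  0. ] op 0.451
[9.41, -9.66, 0.71] [-0.012, 0.004, 0.021]
```

Move above the open post, then look at both views.

move_arm(linear=[[9.4,-9.7,0.7],[9.4,-9.7,0.7],[9.4,-9.7,0.7],[9.4,-9.7,0.7],[9.4,-9.7,0.7],[9.4,-9.7,0.7],[9.4,-9.7,0.7]], angular=[[-0.012,0.004,0.02],[-0.012,0.004,0.02],[-0.012,0.004,0.02],[-0.012,0.004,0.02],[-0.012,0.004,0.02],[-0.012,0.004,0.02],[-0.012,0.004,0.02]], fingers=[0,0,0,0,0,0,0])

```text
time_s: 11.88
position: [0.4495, -0.2164, 0.1494]
tcp_rot: [[-0.999, -0.04, -0.001], [-0.04, 0.999, 0.002], [0.001, 0.002, -1.0]]
force: [0.3, -0.4, 0.6]
opening: 0.504
```

```bash
python3 -c "
from h import *
from rig import capture
c=capture('scene')['color'][:,:,::-1];t=capture('top')['color'][:,:,::-1]
o=np.hstack([cv2.resize(c[160:260,310:410],(400,400),interpolation=cv2.INTER_CUBIC),cv2.resize(t[190:265,345:420],(400,400),interpolation=cv2.INTER_CUBIC)])
cv2.imwrite('pics/s5.png',o)
P=np.array([.5756,-.2129])
go((.449,-.217,.038,92.2))"
```

```text
t 11.98 pos [ 0.4499 -0.2162  0.1497] yaw 92.4 F [-0.5  0.7 -0.2] op 0.495
[0.09, -0.09, 11.17] [0.001, 0.0, 0.003]
```

View pics/s5.png

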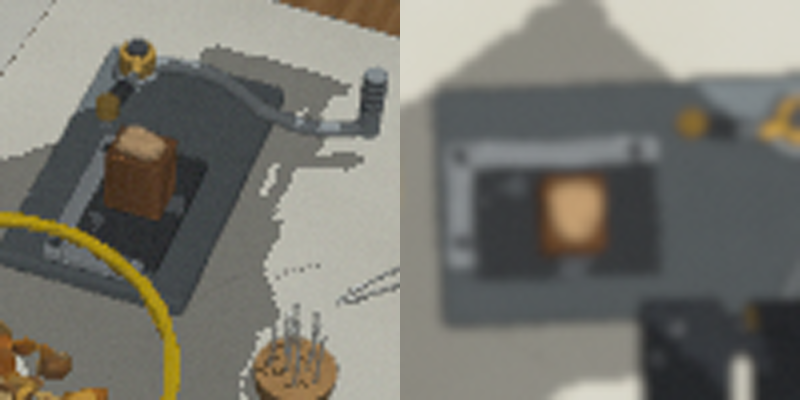

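Slide sits flat in the corner of both bars (top view: plate at crop 475–660 × 165–275), arm open, bystanders unmoved. Now take the post.

move_arm(linear=[[0.1,-0.1,4],[0.1,-0.1,8],[0.1,-0.1,11.2],[0.1,-0.1,11.2],[0.1,-0.1,11.2],[0.1,-0.1,11.2],[0.1,-0.1,11.2],[0.1,-0.1,11.2],[0.1,-0.1,11.2],[0.1,-0.1,11.2]], angular=[[0,0,0],[0,0,0],[0,0,0],[0,0,0],[0,0,0],[0,0,0],[0,0,0],[0,0,0],[0,0,0],[0,0,0]], fingers=[0,0,0,0,1,1,1,1,1,1])

```text
time_s: 12.82
position: [0.4497, -0.2178, 0.0392]
tcp_rot: [[-0.999, -0.042, 0.002], [-0.042, 0.999, -0.001], [-0.002, -0.001, -1.0]]
force: [-0.2, -2.1, 3.2]
opening: 0.132
```

```bash
python3 -c "
from h import *
P=np.array([.5756,-.2129])
T=[]
for d in (.69,.63,.57,.51,.45,.39,.33,.27,.22,.18):
    a=np.radians(139.3)+d;p=P+.1284*np.array([np.cos(a),np.sin(a)]);T.append((*p,.038,np.degrees(a)-90))
go(*T)"
```

```text
t 12.82 pos [ 0.4497 -0.2178  0.0392] yaw 92.4 F [-0.2 -2.1  3.2] op 0.132
[0.22, 0.76, 0.12] [-0.001, 0.002, 0.062]
[0.14, 1.53, 0.12] [-0.001, 0.003, 0.122]
[0.03, 2.29, 0.12] [-0.001, 0.003, 0.182]
[-0.13, 3.04, 0.11] [-0.001, 0.003, 0.242]
[-0.34, 3.78, 0.11] [-0.001, 0.003, 0.302]
[-0.59, 4.51, 0.11] [-0.001, 0.003, 0.362]
[-0.89, 5.22, 0.11] [-0.001, 0.003, 0.422]
[-1.22, 5.91, 0.11] [-0.001, 0.003, 0.482]
[-1.54, 6.48, 0.11] [-0.001, 0.003, 0.532]
[-1.81, 6.91, 0.11] [-0.001, 0.003, 0.572]
```

move_arm(linear=[[0.02,0.76,0],[-0.05,1.53,0],[-0.16,2.29,0],[-0.32,3.04,0],[-0.52,3.78,0],[-0.77,4.51,0],[-1.06,5.22,0],[-1.39,5.91,0],[-1.7,6.48,0],[-1.97,6.91,0],[-1.97,6.91,0],[-1.97,6.91,0]], angular=[[0,0,0.06],[0,0,0.12],[0,0,0.18],[0,0,0.24],[0,0,0.3],[0,0,0.36],[0,0,0.42],[0,0,0.48],[0,0,0.53],[0,0,0.57],[0,0,0.57],[0,0,0.57]], fingers=[1,1,1,1,1,1,1,1,1,1,1,1])

```text
time_s: 13.82
position: [0.4671, -0.1479, 0.0394]
tcp_rot: [[-0.864, 0.503, 0.004], [0.503, 0.864, -0.002], [-0.004, 0.0, -1.0]]
force: [2.9, 1.7, -2.9]
opening: 0.129
```

move_arm(linear=[[0,0,0],[0,0,0],[0,0,0],[0,0,0],[0,0,0],[0,0,-3],[0,0,-7],[0,0,-11],[0,0,-14],[0,0,-14],[0,0,-14],[0,0,-14]], angular=[[0,0,0],[0,0,0],[0,0,0],[0,0,0],[0,0,0],[0,0,0],[0,0,0],[0,0,0],[0,0,0],[0,0,0],[0,0,0],[0,0,0]], fingers=[0.1,0.1,0.1,0.1,0.1,0.1,0.1,0.1,0.1,0.1,0.1,0.1])

```text
time_s: 14.82
position: [0.4658, -0.1474, 0.179]
tcp_rot: [[-0.864, 0.503, 0.003], [0.503, 0.864, -0.001], [-0.003, 0.0, -1.0]]
force: [0.8, -0.5, -1.4]
opening: 0.448
```

```bash
python3 -c "
from h import *
go((.43,.10,.2,60))"
```

```text
t 14.82 pos [ 0.4658 -0.1474  0.179 ] yaw 59.8 F [ 0.8 -0.5 -1.4] op 0.448
[15.52, 19.59, -2.14] [0.0, 0.003, -0.003]
```

Move clear to the side, then verify.

move_arm(linear=[[15.5,19.6,-2.1],[15.5,19.6,-2.1],[15.5,19.6,-2.1],[15.5,19.6,-2.1],[15.5,19.6,-2.1],[15.5,19.6,-2.1],[15.5,19.6,-2.1],[15.5,19.6,-2.1],[15.5,19.6,-2.1]], angular=[[0,0,0],[0,0,0],[0,0,0],[0,0,0],[0,0,0],[0,0,0],[0,0,0],[0,0,0],[0,0,0]], fingers=[0.1,0.1,0.1,0.1,0.1,0.1,0.1,0.1,0.1])

```text
time_s: 15.57
position: [0.4295, 0.0999, 0.1983]
tcp_rot: [[-0.865, 0.501, -0.0], [0.501, 0.865, -0.002], [-0.001, -0.002, -1.0]]
force: [0.6, -0.4, 0.6]
opening: 0.448
```

```bash
python3 -c "
from h import *
from rig import capture
c=capture('scene')['color'][:,:,::-1];t=capture('top')['color'][:,:,::-1]
o=np.hstack([cv2.resize(c[160:260,310:410],(400,400),interpolation=cv2.INTER_CUBIC),cv2.resize(t[190:265,345:420],(400,400),interpolation=cv2.INTER_CUBIC)])
cv2.imwrite('pics/s6.png',o);go()"
```

```text
t 15.67 pos [0.4302 0.0987 0.1987] yaw 59.7 F [ 0.2  0.6 -0.5] op 0.45
```

View pics/s6.png

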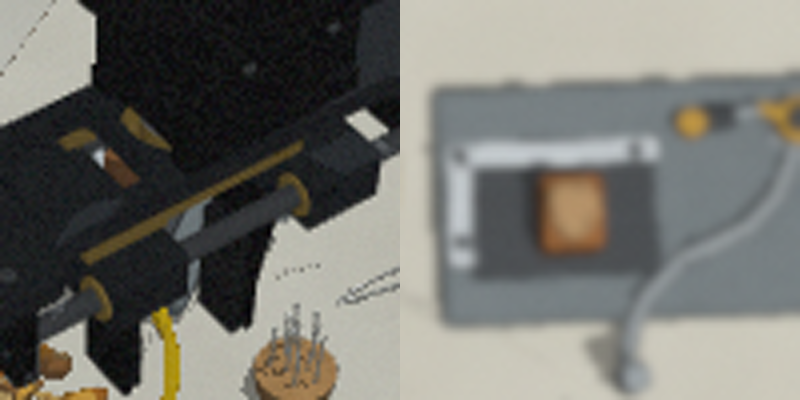

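```bash
python3 -c "
from h import *
k=16/3;f=lambda u,v:((u-400+.5)/k-.5+345,(v+.5)/k-.5+190)
p=onz('top',f(632,374),.059);print(p,np.arctan2(p[1]+.2129,p[0]-.5756)-np.radians(139.3))
print('plate corners',[seat(onz('top',f(*u),.026)) for u in((475,277),(660,274),(658,165),(475,168))])
from rig import hand_in;hand_in()"
```

```text
[ 0.46831797 -0.14158901  0.059     ] 0.12370514018326517
plate corners [array([-22. ,  38.2]), array([-23.6, -37.7]), array([ 21.4, -39.1]), array([23. , 36.3])]
the job is handed in; nothing more can be done
```

The slide is loaded and clamped, and I handed the job in at about 16 s of the 67 s allowed.

- **Arm opened:** I gripped the post, drew the arm back and let go. It stayed open by itself at about 0.748 rad, measured from the camera image.
- **Slide placed:** I laid the slide on the deck and pushed it against both fixed edges, feeling 8–12 N of contact at the bars. Then I released it.
- **Arm closed:** I brought the arm back and released it onto the slide's free corner.

In the last top view the arm stood at about 0.124 rad, against the expected 0.13 and the 0.10–0.20 limit. The plate corners were within about 2 mm of home, and the plate looked square to the edges. The gripper was clear with no contact force, and the bystanders still visible had not moved.

Two checks were limited:
- **Scene view blocked:** The gripper hid the slide from the scene camera at the end, so flatness rests on the earlier scene picture taken before clamping.
- **Seat position:** While pushing the slide home, the gripper went 1.4–3.3 mm past my image estimate of the seat before both edges pushed back. I trusted the contact over the image.

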